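# Release the folding stay and close the tool chest

### The job

Close the blue tool chest: lift the red knob at the knee of its folding lid stay past centre so that the stay unlocks while the lid is still up, then lower the lid gently by its bar and press it down until the catch clicks and it stays shut. Never force the stay, the lid or the catch - nothing here needs more than a light hand's push - and leave the other things where they are, those in the chest included.

Things in the scene. Friction and masses are not known exactly. Their poses are not given: they have to be found in the camera images.
- chest: blue steel tool chest fixed to the bench, 210 mm deep (its x), 280 mm wide (its y), 115 mm high to the rim; origin at the centre of its underside, on the bench; x points from the front wall to the hinge (away from the robot at yaw 0), z up; yaw within 0.3 rad. Its stay is on its -y side, the robot's right.
- lid_hinge (a point): middle of the lid's hinge axis, which lies along the chest's y on the far rim, 105 mm along the chest's x from its centre, 115 mm above the bench. The lid plate is flat blue steel, 210 x 280 x 7 mm, 0.45 to 0.8 kg, its underside 6 mm above the axis when level.
- lid (a joint): lid angle, rad: 0 as it starts, propped 1.10 above level; grows as it closes; 1.10 is level; opens a little further, to -0.08. The hinge is stiff (0.95 N m of friction): the lid stays where it is left once the stay is unlocked. Fully home on its buffers it reads 1.06 to 1.14, different each time: see catch_place.
- lid_bar (a point): middle of the lid's grab bar: round steel, 12 mm diameter, 110 mm long along the chest's y, held at both ends in front of the lid's front edge with a free gap of 29 mm; 245 mm from the hinge axis along the lid, 9.5 mm to its outer side (lid level: 245 mm towards the front from lid_hinge, 9.5 mm above it). It may turn in the fingers.
- knee (a joint): angle of the stay's knee, rad: 0 as it starts, locked against its stop; the links are straight (dead centre) at 0.22; above that the stay is unlocked and folds as the lid is lowered, to about 2. Friction in the knee 0.15 N m. The lid rises by 0.01 to 0.02 rad as the knee passes centre.
- stay_knob (a point): middle of the red release knob: a round sleeve 14 mm in diameter, 42 mm long along the chest's y, sticking out from the stay's knee, 55 mm outside the chest's -y wall, near rim height. It moves on an arc of 85 mm radius about the axis through stay_pivot, up and towards the chest's front; 11 mm reach dead centre, with 4 to 12 N.
- stay_pivot (a point): fixed lower pivot of the stay, on the chest's -y wall, in the plane of the links (13 mm outside the wall, 42 mm inboard of stay_knob along the chest's y), 85 mm in front of the chest's centre, 60 mm above the bench; axis along the chest's y. The upper link is 118 mm long and ends on the lid, 90 mm from the hinge axis.
- catch_place (a point): fixed point inside the chest's front wall, at rim height, mid width, where the roller catch and rubber buffers sit. Their block sits higher or lower each time (14 mm at the bar), to be felt only. About 0.08 rad before home the catch resists: 5 to 14 N down on the bar take it through, then it draws the lid on. The buffers give only 1 mm in 30 N; over 25 N on the bar is too much.
- socket: loose steel socket, upright cylinder 28 mm across, 35 mm high, inside the chest; origin at the centre of its underside
- bearing_spacer: loose brass spacer, 36 mm across, 40 mm high, inside the chest; origin at the centre of its underside
- file_block: loose orange plastic block 50 x 90 x 20 mm lying inside the chest; origin at the centre of its underside
- piston: loose aluminium piston, 52 mm across, 52 mm high, standing on the bench beside the chest on the stay's side, behind the stay; origin at the centre of its underside
- oil_bottle: loose yellow oil bottle, 68 mm across, 170 mm high, on the bench to the left; origin at the centre of its underside
- bracket: loose blue steel bracket, 110 x 45 mm, 36 mm high, on the bench to the right; origin at the centre of its underside
- wrench: loose wrench lying on the bench, left of the robot; origin at the centre of its underside

How it is judged:
By the outcome, as a careful person would: the job done as asked, in the order asked, and still so for the second after the job is handed in, with the robot touching nothing.
It also fails if it takes over 72 s, if anything falls off the work surface, if the arm or the gripper's body presses on something with over 40 N, if the wrist force passes 120 N, or if a joint passes its speed limit or range.

### The arm

A 6-joint arm with a two-finger parallel gripper is mounted at the origin on the work surface. World frame = base frame: x ahead of the robot, y to its left, z up, the work surface at z = 0. Lengths are in m, angles in rad, forces in N, time in s.
With the tool pointing down it reaches from about 0.25 to 0.775 m from the base axis. Payload 4 kg.
Tool frame: the origin (TCP) lies at the very end of the fingers, on their centre line; the grasp point (between the pads) lies 19 mm behind it; x points along the fingers, y is the direction in which the jaws open and shut, and the axes are right-handed (so a half turn about x gives the same grasp; the last joint's range is limited). The gripper opens to 94 mm and grips with 3 to 60 N. Pads are 16 mm wide; open, the fingers measure 119 mm over their backs; the gripper's body (75 mm by 177 mm) begins 78 mm behind the grasp point.
Start: joints at [-1.348, 0.087, 1.371, -0, 1.684, -0.103], TCP at [0.176, -0.521, 0.206] pointing down, gripper open.
Joint ranges: [-3.1, 3.1], [-0.76, 2.03], [0.27, 2.55], [-1.08, 4.22], [0.17, 2.65], [-2.57, 2.57]. Speed limits (rad/s): [2.79, 2.79, 3.14, 3.14, 3.14, 3.14].

### API

Orientations are given as [roll, pitch, yaw] about the fixed x, y, z axes, in that order (R = Rz(yaw) Ry(pitch) Rx(roll)).
In Python, from bench import robot gives the robot as it stands.
- The arm moves only by the tool carry_out, never from a script. Its argument "targets" is a list of rows, each a list of 5 numbers: the closure, from 0 (fully open) to 1 (shut), then the shift along the tool's x, y, z in cm, then the turn about the tool's x in degrees. In form: [[fingers, tx, ty, tz, turn], ...]. A call has 1 to 20 rows; each row shifts and turns the commanded pose from where the row before left it, along the tool's axes as they then stand; what a row does not reach is not made up. A row lasts 1/10 s, in which the tool goes at most 50 mm and 8.59 degrees, less where a joint would pass 70% of its speed; a pose out of reach is approached as far as the arm can. A call is refused whole if a number of a shift passes 5 or a number of a turn 8.59, either way. A call with a gripper value outside its range is refused whole. The fingers move at their own pace and stop on an object; the grip force is fixed at half the most. Time passes only in rows, so rows that do not move let the fingers close. It gives the time, the measured TCP pose, the force and the opening at its end, in the units of the state.
- robot.get_obs(): the state, without advancing time (a new reading comes with each control period).
- robot.snapshot(name): name is "scene" or "top"; returns a dict with "image" (480x640x3 uint8, red, green, blue), "camera_matrix" (3x3 intrinsics, pixels), "pose" (4x4, takes a point from camera to world coordinates). Camera axes: x right, y up, looking along -z (the intrinsics and any distortion apply to the point x, -y, -z); pixel columns grow to the right and rows downward; lengths in m; the calibration is good to about 2 mm. A picture is of the moment at which its call begins. There is no depth.
- robot.close_job(): hands the job in, once; it reports no verdict.
The state is a dict: "time": time; "joint_positions": joint angles; "qvel": joint speeds; "joint_torque": joint torques, N m; "tool_pos": TCP position; "ee_rot": TCP orientation; "wrist_force": force on the tool from outside, world axes, zero at the start; "wrist_torque": the same for the moment, N m; "width": finger opening in m.
Only numpy, scipy, OpenCV 4.12 (cv2) and the standard library are available. Lean on these libraries where they do the work, as an engineer would, in place of code of your own. Each camera call takes 0.05 s, during which the arm holds its last target. There are 200 camera calls.

## Working session

There is one attempt and no reset: what is moved stays moved. The work goes in short steps, Python scripts to look and compute and a tool call to move; the robot and the scene stay as the last step left them, time stands still between calls to the robot, and variables do not carry over. Pictures are saved under pics/ and viewed, about 8 in all and at most 12, crops included, and the job is handed in when it is done.

Besides the shell and the picture viewer there is one more tool, called after "Emit:" as name([rows], argument=value, ...), one row to a line, values as JSON. carry_out: Moves the arm, as the interface text tells. Its arguments: {"type":"object","properties":{"targets":{"type":"array","items":{"type":"array","items":{"type":"number"}}}},"required":["targets"]}

```bash
mkdir -p pics; python3 - <<'E'
from bench import robot
import cv2,numpy as np
for n in("scene","top"):
    s=robot.snapshot(n); cv2.imwrite(f"pics/{n}0.png",s["image"][:,:,::-1]); print(n,s["camera_matrix"],s["pose"].round(4)); print([k for k in s])
print(robot.get_obs())
E
```

```text
scene [[455.9647794    0.         321.77063849]
 [  0.         455.9647794  238.04469424]
 [  0.           0.           1.        ]] [[-0.9783  0.1358 -0.1566  0.3916]
 [-0.2065 -0.5739  0.7925  0.8671]
 [ 0.0178  0.8076  0.5894  0.8634]
 [ 0.      0.      0.      1.    ]]
['image', 'camera_matrix', 'pose']
top [[505.75346228   0.         323.94540434]
 [  0.         505.75346228 237.31509495]
 [  0.           0.           1.        ]] [[ 0.0228  0.9957 -0.0896  0.4192]
 [-0.9997  0.0217 -0.013  -0.0249]
 [-0.011   0.0899  0.9959  1.4483]
 [ 0.      0.      0.      1.    ]]
['image', 'camera_matrix', 'pose']
{'time': 0.1, 'joint_positions': array([-1.34809833e+00,  8.79149304e-02,  1.37203097e+00, -1.34644288e-05,
        1.68358321e+00, -1.03086802e-01]), 'qvel': array([-1.63569520e-03, -2.17579680e-03, -3.73297051e-03, -8.10420020e-05,
        1.08197782e-03,  1.55921270e-03]), 'joint_torque': array([ 1.49185173e-03, -3.41252875e+01, -3.03300905e+01,  7.18964380e-02,
        3.04675859e-02, -9.98341966e-05]), 'tool_pos': array([ 0.17592433, -0.52061783,  0.20443931]), 'ee_rot': array([-1.66697279,  1.56885982,  1.80040316]), 'wrist_force': array([-0.71543529, -0.37116299, -0.29976754]), 'wrist_torque': array([ 0.02717588,  0.0348379 , -0.02193882]), 'width': 0.09405449299722653}
```

View pics/scene0.png

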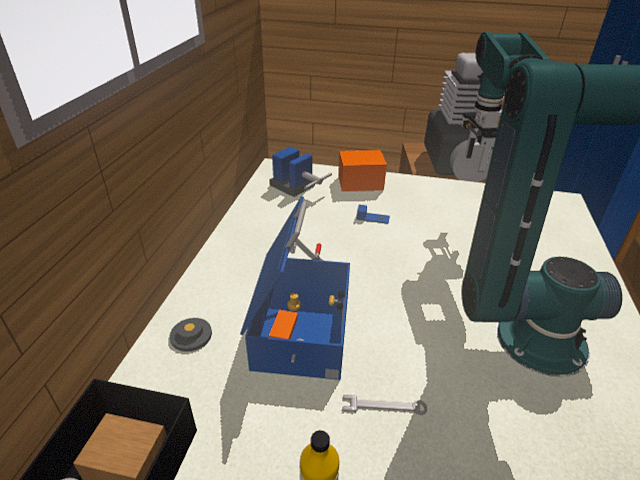

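View pics/top0.png

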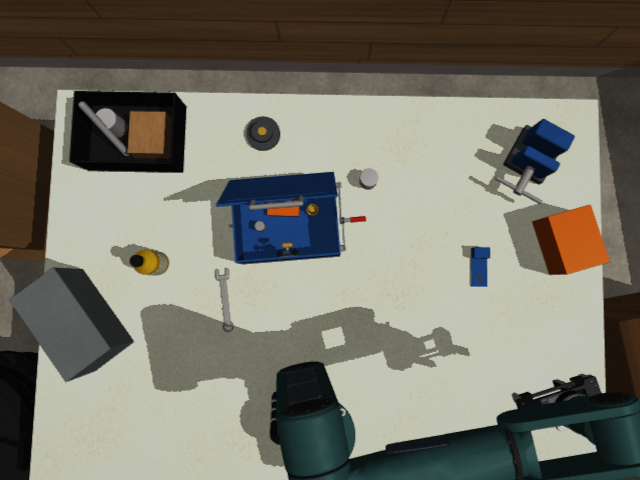

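The scene view shows the chest at about (300,320) with its lid up and the red knob at (318,250). The top view shows the chest spanning about (235..341, 175..262) and the knob at (357,219). I'll enlarge the top view.

```bash
python3 - <<'E'
import cv2
a=cv2.imread("pics/top0.png")[165:275,210:390]; cv2.imwrite("pics/c1.png",cv2.resize(a,None,fx=4.4,fy=4.4,interpolation=cv2.INTER_CUBIC))
a=cv2.imread("pics/scene0.png")[190:385,230:370]; cv2.imwrite("pics/c2.png",cv2.resize(a,None,fx=3,fy=3,interpolation=cv2.INTER_CUBIC))
E
```

```text
(no output)
```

View pics/c1.png

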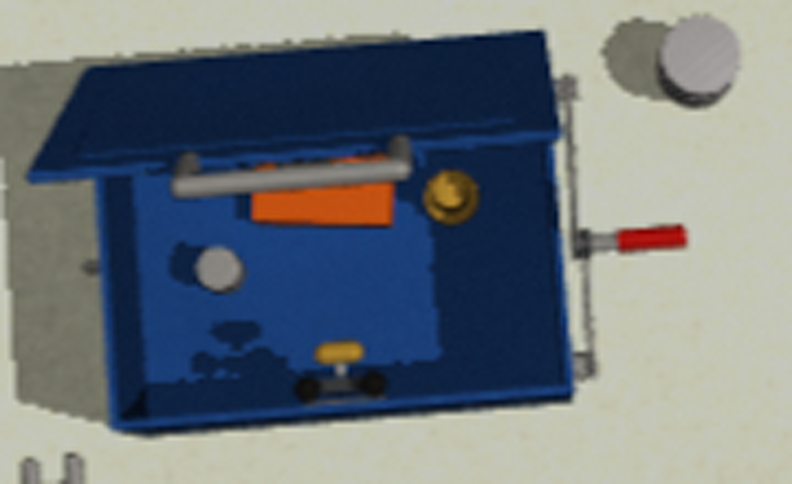

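View pics/c2.png

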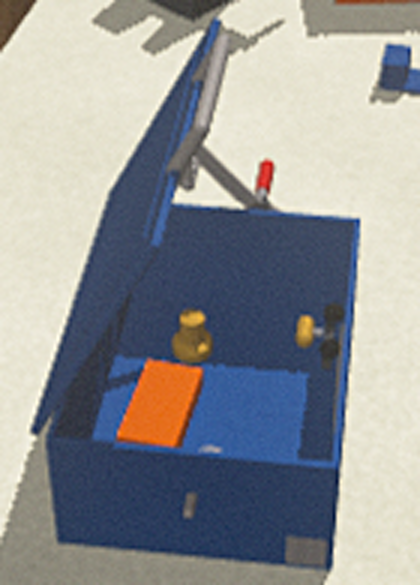

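Pixels read in the top crop: front rim corners (113,425) and (573,395), bar ends (174,187) and (410,168), knob ends (617,240) and (686,237), and stay pivot about (583,365). Next I'll fit the chest pose to these.

```bash
cat > h.py <<'E'
import numpy as np,cv2
from scipy.optimize import least_squares
from scipy.spatial.transform import Rotation as Ro
def proj(P,K,T):
    c=(np.atleast_2d(P)-T[:3,3])@T[:3,:3]
    return np.c_[K[0,2]-K[0,0]*c[:,0]/c[:,2], K[1,2]+K[1,1]*c[:,1]/c[:,2]]
def world(P,p):
    P=np.atleast_2d(P); c,s=np.cos(p[2]),np.sin(p[2])
    return np.c_[p[0]+c*P[:,0]-s*P[:,1],p[1]+s*P[:,0]+c*P[:,1],P[:,2]]
def bar(a=1.1): # a above level
    return np.array([.105-.245*np.cos(a)+.0095*np.sin(a),0,.115+.245*np.sin(a)+.0095*np.cos(a)])
E
python3 - <<'E'
from h import *
from bench import robot
S=robot.snapshot("scene");T=robot.snapshot("top")
b=bar(); y=np.array([0,1,0])
P=np.array([[-.105,.14,.115],[-.105,-.14,.115],b+.055*y,b-.055*y,[-.0153,-.174,.1086],[-.0153,-.216,.1086],[-.085,-.153,.06]])
uv=np.array([[113,425],[573,395],[174,187],[410,168],[617,240],[686,237],[583,365]])/4.4+[210,165]-.4
# scene: front corner tops, knob ends
P2=np.array([[-.105,.14,.115],[-.105,-.14,.115],b+.055*y,b-.055*y,[-.0153,-.174,.1086],[-.0153,-.216,.1086]])
uv2=np.array([[338,463],[358,218],[182,165],[220,40],[262,205],[267,163]])/3+[230,190]-.3
r=lambda p:np.r_[(proj(world(P,p),T["camera_matrix"],T["pose"])-uv).ravel(),(proj(world(P2,p),S["camera_matrix"],S["pose"])-uv2).ravel()]
s=least_squares(r,[.5,0,0],loss="soft_l1");print(s.x);print(s.fun.reshape(-1,2).round(1) if 0 else r(s.x).reshape(-1,2).round(1))
p=s.x
print("knob",world(P[4:6],p).mean(0),"bar",world(b,p),"hinge",world([.105,0,.115],p))
o=robot.get_obs();print(o["tool_pos"],o["ee_rot"]);print(Ro.from_euler("xyz",o["ee_rot"]).as_matrix().round(3))
E
```

```text
[0.58785842 0.09945651 0.09862927]
[[ -1.3   0.4]
 [ -0.1  -0.9]
 [  1.3  -0.9]
 [ -3.   -0.3]
 [ -0.    0. ]
 [ -0.   -0.5]
 [  1.4  -0.5]
 [ -0.5   2.1]
 [  0.8   0.2]
 [  5.7 -12. ]
 [  0.8   0.7]
 [  0.   -4.3]
 [  0.1   0.3]]
knob [ 0.59183432 -0.09610239  0.1086    ] bar [[0.59018249 0.09968648 0.33765497]] hinge [[0.69234813 0.1097958  0.115     ]]
[ 0.17593645 -0.52076808  0.20477639] [-1.65402091  1.56950243  1.8133098 ]
[[-0.     0.32  -0.947]
 [ 0.001 -0.947 -0.32 ]
 [-1.    -0.001 -0.   ]]
```

The fit is good, with residuals of about 1 px apart from my own loose reads of hidden edges. The chest is at (0.588, 0.0995) with yaw 0.0986, and the predicted knob and bar positions agree with the pictures. First I'll turn the tool so its y lies along the chest's x.

Emit:
carry_out([
  [0.4, 0, 0, 0, -8.5],
  [0.4, 0, 0, 0, -8.5],
  [0.4, 0, 0, 0, -8.5],
  [0.4, 0, 0, 0, -8.5],
  [0.4, 0, 0, 0, -8.5],
  [0.4, 0, 0, 0, -8.5],
  [0.4, 0, 0, 0, -8.5],
  [0.4, 0, 0, 0, -8.5],
  [0.4, 0, 0, 0, -8.5],
  [0.4, 0, 0, 0, 0],
])

```text
time: 1.2
tool_pos: [0.176, -0.5209, 0.2052]
ee_rot: [-3.031, 1.57, 1.771]
wrist_force: [-0.1, -0.4, 0.5]
width: 0.0566
```

```bash
cat >> h.py <<'E'
p=np.array([0.58785842,0.09945651,0.09862927])
def st(o,f=1):
    R=Ro.from_euler("xyz",o["ee_rot"]).as_matrix(); c,s=np.cos(p[2]),np.sin(p[2])
    d=np.array(o["tool_pos"])-[p[0],p[1],0]
    C=np.array([[c,s,0],[-s,c,0],[0,0,1]])
    print("t",round(o["time"],2),"chest mm",(C@d*1e3).round(1),"tooly yaw off deg",np.degrees(np.arctan2(R[1,1],R[0,1])-p[2]).round(2),"tilt",R[:,0].round(3),"F",(C@o["wrist_force"]).round(1),"M",(C@o["wrist_torque"]).round(2),"w",round(o["width"]*1e3,1))
E
python3 -c "
from h import *
from bench import robot
st(robot.get_obs())"
```

```text
t 1.2 chest mm [-470.9 -576.8  205.2] tooly yaw off deg -0.5 tilt [-0.  0. -1.] F [-0.1 -0.4  0.5] M [ 0.04 -0.08 -0.03] w 56.6
```

Emit:
carry_out([
  [0.4, 0, 2.28, -1.86, -0.5],
  [0.4, 0, 2.28, -1.86, 0],
  [0.4, 0, 2.28, -1.86, 0],
  [0.4, 0, 2.28, -1.86, 0],
  [0.4, 0, 2.28, -1.86, 0],
  [0.4, 0, 2.28, -1.86, 0],
  [0.4, 0, 2.28, -1.86, 0],
  [0.4, 0, 2.28, -1.86, 0],
  [0.4, 0, 2.28, -1.86, 0],
  [0.4, 0, 2.28, -1.86, 0],
  [0.4, 0, 2.28, -1.86, 0],
  [0.4, 0, 2.28, -1.86, 0],
  [0.4, 0, 2.28, -1.86, 0],
  [0.4, 0, 2.28, -1.86, 0],
  [0.4, 0, 2.28, -1.86, 0],
  [0.4, 0, 2.28, -1.86, 0],
  [0.4, 0, 2.28, -1.86, 0],
  [0.4, 0, 2.28, -1.86, 0],
  [0.4, 0, 2.28, -1.86, 0],
  [0.4, 0, 2.28, -1.86, 0],
])

```text
time: 3.2
tool_pos: [0.5939, -0.1051, 0.2052]
ee_rot: [-1.559, 1.57, -3.035]
wrist_force: [0.6, 0.2, -0.1]
width: 0.0565
```

Emit:
carry_out([
  [0.4, 0, 0, 0, 0],
  [0.4, 0, 0, 0, 0],
])

```text
time: 3.4
tool_pos: [0.5931, -0.1059, 0.205]
ee_rot: [-1.333, 1.569, -2.806]
wrist_force: [-0.6, 0.3, 0.5]
width: 0.0566
```

```bash
python3 -c "
from h import *
from bench import robot
st(robot.get_obs())
S=robot.snapshot('scene')['image'][:,:,::-1];T=robot.snapshot('top')['image'][:,:,::-1]
a=cv2.resize(S[150:300,250:400],None,fx=2.65,fy=2.65,interpolation=2);b=cv2.resize(T[150:300,280:430],None,fx=2.65,fy=2.65,interpolation=2)
cv2.imwrite('pics/a1.png',np.hstack([a,b]))"
```

```text
t 3.4 chest mm [ -15.  -204.8  205. ] tooly yaw off deg -0.04 tilt [-0.001 -0.    -1.   ] F [-0.6  0.3  0.5] M [-0.07 -0.11 -0.03] w 56.6
```

View pics/a1.png

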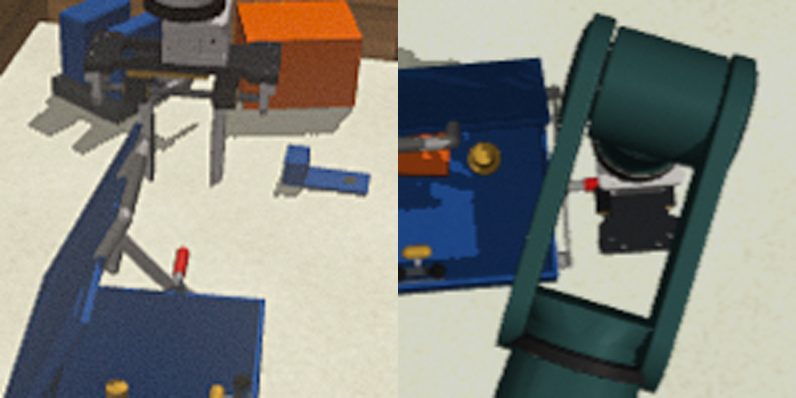

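The fingers at columns 150 and 215 straddle the knob at column 180, with the knob below them. I'll descend and close.

Emit:
carry_out([
  [0.4, 1, 0, 0, 0],
  [0.4, 1, 0, 0, 0],
  [0.4, 1, 0, 0, 0],
  [0.4, 1, 0, 0, 0],
  [0.4, 1, 0, 0, 0],
  [0.4, 1, 0, 0, 0],
  [0.4, 1, 0, 0, 0],
  [0.4, 1, 0, 0, 0],
  [0.4, 0.8, 0, 0, 0],
  [0.4, 0.8, 0, 0, 0],
  [0.4, 0.8, 0, 0, 0],
  [0.4, 0.8, 0, 0, 0],
  [0.4, 0, 0, 0, 0],
  [0.4, 0, 0, 0, 0],
])

```text
time: 4.9
tool_pos: [0.5932, -0.1061, 0.0934]
ee_rot: [-1.344, 1.571, -2.816]
wrist_force: [-0.8, 0.0, 0.8]
width: 0.0567
```

```bash
python3 -c "
from h import *
from bench import robot
st(robot.get_obs())"
```

```text
t 4.9 chest mm [ -14.9 -205.1   93.4] tooly yaw off deg 0.02 tilt [-0. -0. -1.] F [-0.8  0.1  0.8] M [ 0.03 -0.12 -0.01] w 56.7
```

Emit:
carry_out([
  [0.6, 0, 0, 0, 0],
  [0.7, 0, 0, 0, 0],
  [0.75, 0, 0, 0, 0],
  [0.75, 0, 0, 0, 0],
  [0.8, 0, 0, 0, 0],
  [0.8, 0, 0, 0, 0],
])

```text
time: 5.5
tool_pos: [0.5933, -0.1061, 0.0935]
ee_rot: [0.501, 1.571, -0.971]
wrist_force: [-0.7, 0.4, 0.3]
width: 0.0192
```

```bash
python3 -c "
from h import *
from bench import robot
st(robot.get_obs())"
```

```text
t 5.5 chest mm [ -14.9 -205.1   93.5] tooly yaw off deg 0.01 tilt [ 0. -0. -1.] F [-0.7  0.4  0.3] M [-0.03 -0.1   0.06] w 19.2
```

Emit:
carry_out([
  [0.85, 0, 0, 0, 0],
  [0.9, 0, 0, 0, 0],
  [1, 0, 0, 0, 0],
  [1, 0, 0, 0, 0],
  [1, 0, 0, 0, 0],
])

```text
time: 6.0
tool_pos: [0.5919, -0.1062, 0.0934]
ee_rot: [-1.609, 1.568, -3.081]
wrist_force: [-5.7, -0.1, 2.5]
width: 0.0131
```

```bash
python3 -c "
from h import *
from bench import robot
st(robot.get_obs())"
```

```text
t 6.0 chest mm [ -16.2 -205.    93.4] tooly yaw off deg 0.01 tilt [-0.003 -0.    -1.   ] F [-5.7  0.4  2.5] M [-0.04  0.98 -0.02] w 13.1
```

Emit:
carry_out([
  [1, 0, -0.15, 0, 0],
  [1, -0.11, -0.08, 0, 0],
  [1, -0.11, -0.08, 0, 0],
  [1, -0.11, -0.08, 0, 0],
  [1, -0.1, -0.08, 0, 0],
  [1, 0, 0, 0, 0],
])

```text
time: 6.6
tool_pos: [0.589, -0.1065, 0.0974]
ee_rot: [1.601, 1.57, 0.129]
wrist_force: [4.7, -0.5, -8.7]
width: 0.0132
```

```bash
python3 -c "
from h import *
from bench import robot
st(robot.get_obs())"
```

```text
t 6.6 chest mm [ -19.1 -205.    97.4] tooly yaw off deg 0.01 tilt [ 0.001  0.    -1.   ] F [ 4.7 -1.  -8.7] M [-0.26 -1.08 -0.01] w 13.2
```

Emit:
carry_out([
  [1, -0.1, -0.09, 0, 0],
  [1, -0.11, -0.09, 0, 0],
  [1, -0.1, -0.09, 0, 0],
  [1, -0.11, -0.08, 0, 0],
  [1, 0, 0, 0, 0],
])

```text
time: 7.1
tool_pos: [0.585, -0.1069, 0.1027]
ee_rot: [0.842, 1.57, -0.63]
wrist_force: [3.2, -0.9, -2.9]
width: 0.013
```

```bash
python3 -c "
from h import *
from bench import robot
st(robot.get_obs())"
```

```text
t 7.1 chest mm [ -23.2 -205.1  102.7] tooly yaw off deg 0.02 tilt [ 0. -0. -1.] F [ 3.1 -1.2 -2.9] M [-0.07 -0.8  -0.03] w 13.0
```

Emit:
carry_out([
  [1, -0.1, -0.1, 0, 0],
  [1, -0.1, -0.1, 0, 0],
  [1, -0.1, -0.1, 0, 0],
  [1, -0.1, -0.1, 0, 0],
  [1, 0, 0, 0, 0],
])

```text
time: 7.6
tool_pos: [0.5816, -0.1072, 0.1068]
ee_rot: [1.376, 1.569, -0.096]
wrist_force: [4.7, 0.5, -2.7]
width: 0.013
```

```bash
python3 -c "
from h import *
from bench import robot
st(robot.get_obs())"
```

```text
t 7.6 chest mm [ -26.6 -205.1  106.8] tooly yaw off deg 0.02 tilt [ 0.002 -0.    -1.   ] F [ 4.7  0.  -2.7] M [-0.03 -1.2   0.02] w 13.0
```

Emit:
carry_out([
  [1, -0.09, -0.09, 0, 0],
  [1, -0.09, -0.09, 0, 0],
  [1, -0.09, -0.1, 0, 0],
  [1, 0, 0, 0, 0],
])

```text
time: 8.0
tool_pos: [0.5791, -0.1075, 0.1094]
ee_rot: [1.378, 1.568, -0.094]
wrist_force: [5.2, 0.5, -2.2]
width: 0.013
```

```bash
python3 -c "
from h import *
from bench import robot
st(robot.get_obs())"
```

```text
t 8.0 chest mm [ -29.1 -205.1  109.4] tooly yaw off deg 0.03 tilt [ 0.002 -0.    -1.   ] F [ 5.3  0.  -2.2] M [-0.12 -1.27 -0.01] w 13.0
```

Emit:
carry_out([
  [0.85, 0, 0, 0, 0],
  [0.75, 0, 0, 0, 0],
  [0.6, 0, 0, 0, 0],
  [0.5, 0, 0, 0, 0],
  [0.4, 0, 0, 0, 0],
  [0.4, -0.5, 0, 0, 0],
  [0.4, -1, 0, 0, 0],
  [0.4, -2, 0, 0, 0],
  [0.4, -2.5, 0, 0, 0],
  [0.4, -3, 0, 0, 0],
  [0.4, -3, 0, 0, 0],
  [0.4, -3, 0, 0, 0],
  [0.4, -3, 0, 0, 0],
  [0.4, -3, 0, 0, 0],
  [0.4, -3, 0, 0, 0],
  [0.4, -2, 0, 0, 0],
  [0.4, -1.5, 0, 0, 0],
  [0.4, 0, 0, 0, 0],
])

```text
time: 9.8
tool_pos: [0.5787, -0.1076, 0.3877]
ee_rot: [1.176, 1.564, -0.296]
wrist_force: [0.6, 1.3, 0.7]
width: 0.0565
```

```bash
python3 -c "
from h import *
from bench import robot
st(robot.get_obs())
S=robot.snapshot('scene')['image'][:,:,::-1];T=robot.snapshot('top')['image'][:,:,::-1]
a=cv2.resize(S[150:300,220:370],None,fx=2.65,fy=2.65,interpolation=2);b=cv2.resize(T[150:300,230:380],None,fx=2.65,fy=2.65,interpolation=2)
cv2.imwrite('pics/a2.png',np.hstack([a,b]))"
```

```text
t 9.8 chest mm [ -29.5 -205.2  387.7] tooly yaw off deg 0.02 tilt [ 0.006 -0.002 -1.   ] F [0.7 1.2 0.7] M [-0.06 -0.16 -0.02] w 56.5
```

View pics/a2.png

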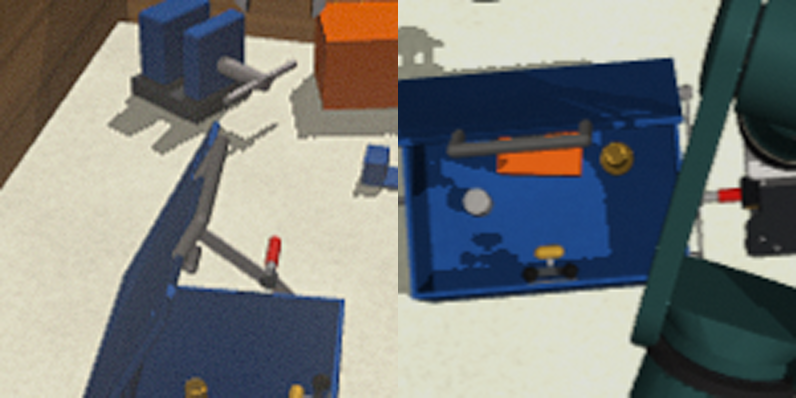

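The knob stays raised at (272,250) with the links bent upward past centre, the lid is still up, and the bar's middle is at pixel (275.7,205), as before. Now I'll move above the bar.

Emit:
carry_out([
  [0.4, 0, 0.2, -1.2, 0],
  [0.4, 0, 0.2, -1.4, 0],
  [0.4, 0, 0.2, -1.4, 0],
  [0.4, 0, 0.2, -1.4, 0],
  [0.4, 0, 0.2, -1.4, 0],
  [0.4, 0, 0.2, -1.4, 0],
  [0.4, 0, 0.2, -1.4, 0],
  [0.4, 0, 0.2, -1.4, 0],
  [0.4, 0, 0.2, -1.4, 0],
  [0.4, 0, 0.2, -1.4, 0],
  [0.4, 0, 0.2, -1.4, 0],
  [0.4, 0, 0.2, -1.4, 0],
  [0.4, 0, 0.2, -1.4, 0],
  [0.4, 0, 0.2, -1.3, 0],
  [0.4, 0, 0.2, -1.2, 0],
  [0.4, 0, 0.2, 0, 0],
  [0.4, 0, 0, 0, 0],
])

```text
time: 11.6
tool_pos: [0.5902, 0.0998, 0.3834]
ee_rot: [-0.576, 1.57, -2.047]
wrist_force: [-0.0, -0.8, -0.9]
width: 0.0561
```

```bash
python3 -c "
from h import *
from bench import robot
st(robot.get_obs())
S=robot.snapshot('scene')['image'][:,:,::-1];
a=cv2.resize(S[100:300,200:400],None,fx=3,fy=3,interpolation=2)
cv2.imwrite('pics/a3.png',a)"
```

```text
t 11.6 chest mm [2.300e+00 1.000e-01 3.834e+02] tooly yaw off deg 0.03 tilt [-0.    -0.001 -1.   ] F [-0.1 -0.8 -0.9] M [-0.08 -0.11  0.02] w 56.1
```

View pics/a3.png

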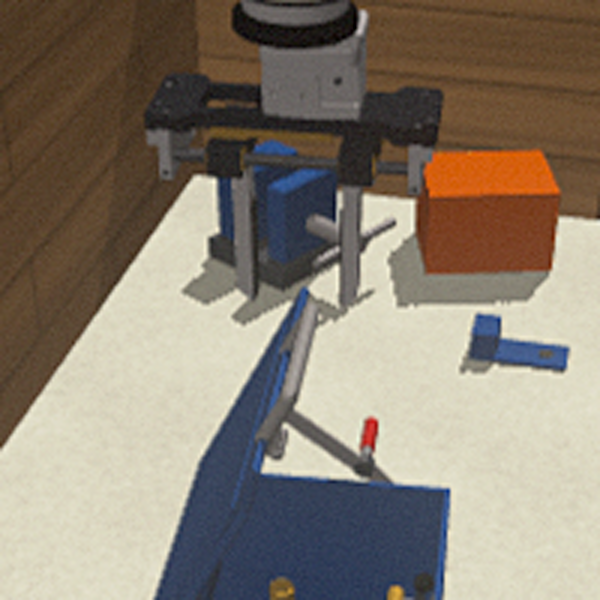

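The fingertips at (247,295) and (348,300) straddle the bar, whose middle is at about (292,372) below them. I'll descend.

Emit:
carry_out([
  [0.4, 0.5, 0, 0, 0],
  [0.4, 0.5, 0, 0, 0],
  [0.4, 0.5, 0, 0, 0],
  [0.4, 0.5, 0, 0, 0],
  [0.4, 0.5, 0, 0, 0],
  [0.4, 0.5, 0, 0, 0],
  [0.4, 0.5, 0, 0, 0],
  [0.4, 0.5, 0, 0, 0],
  [0.4, 0.5, 0, 0, 0],
  [0.4, 0.5, 0, 0, 0],
  [0.4, 0.5, 0, 0, 0],
  [0.4, 0.5, 0, 0, 0],
  [0.4, 0, 0, 0, 0],
  [0.6, 0, 0, 0, 0],
  [0.7, 0, 0, 0, 0],
  [0.75, 0, 0, 0, 0],
  [0.8, 0, 0, 0, 0],
  [0.8, 0, 0, 0, 0],
])

```text
time: 13.45
tool_pos: [0.59, 0.0996, 0.3238]
ee_rot: [1.289, 1.57, -0.183]
wrist_force: [0.2, 0.6, -1.2]
width: 0.0205
```

```bash
python3 -c "
from h import *
from bench import robot
st(robot.get_obs())"
```

```text
t 13.45 chest mm [  2.1  -0.  323.8] tooly yaw off deg 0.02 tilt [ 0. -0. -1.] F [ 0.2  0.5 -1.2] M [-0.03 -0.08  0.01] w 20.5
```

Emit:
carry_out([
  [0.85, 0, 0, 0, 0],
  [0.9, 0, 0, 0, 0],
  [1, 0, 0, 0, 0],
  [1, 0, 0, 0, 0],
])

```text
time: 13.85
tool_pos: [0.5896, 0.0996, 0.3237]
ee_rot: [-1.394, 1.57, -2.866]
wrist_force: [-1.5, -0.8, -0.4]
width: 0.0111
```

```bash
python3 -c "
from h import *
from bench import robot
st(robot.get_obs())
B=bar(1.1)*1e3
# path table per degrees-of-lid: dx,dz from start, cm
q=np.linspace(1.1,0,12)
P=np.array([bar(a) for a in q])*100
print(np.c_[q,P[:,[0,2]]].round(3)); print(np.diff(P[:,[0,2]],axis=0).round(3))"
```

```text
t 13.85 chest mm [ 1.800e+00 -1.000e-01  3.237e+02] tooly yaw off deg 0.01 tilt [-0.001 -0.    -1.   ] F [-1.6 -0.6 -0.4] M [-0.07  0.2   0.03] w 11.1
[[  1.1     0.234  33.765]
 [  1.     -1.938  32.629]
 [  0.9    -3.985  31.282]
 [  0.8    -5.888  29.737]
 [  0.7    -7.627  28.01 ]
 [  0.6    -9.184  26.118]
 [  0.5   -10.545  24.08 ]
 [  0.4   -11.696  21.916]
 [  0.3   -12.625  19.648]
 [  0.2   -13.323  17.298]
 [  0.1   -13.783  14.891]
 [  0.    -14.     12.45 ]]
[[-2.172 -1.136]
 [-2.047 -1.347]
 [-1.903 -1.545]
 [-1.739 -1.727]
 [-1.558 -1.892]
 [-1.361 -2.038]
 [-1.151 -2.164]
 [-0.929 -2.268]
 [-0.698 -2.349]
 [-0.46  -2.407]
 [-0.217 -2.441]]
```

Emit:
carry_out([
  [1, 0.27, -0.55, 0, 0],
  [1, 0.28, -0.54, 0, 0],
  [1, 0.29, -0.54, 0, 0],
  [1, 0.3, -0.54, 0, 0],
  [1, 0.32, -0.52, 0, 0],
  [1, 0.33, -0.51, 0, 0],
  [1, 0.34, -0.51, 0, 0],
  [1, 0.36, -0.5, 0, 0],
  [1, 0, 0, 0, 0],
])

```text
time: 14.75
tool_pos: [0.5466, 0.0953, 0.2981]
ee_rot: [-1.488, 1.568, -2.96]
wrist_force: [0.8, -0.6, 2.7]
width: 0.0111
```

```bash
python3 -c "
from h import *
from bench import robot
st(robot.get_obs())"
```

```text
t 14.75 chest mm [-4.150e+01 -1.000e-01  2.981e+02] tooly yaw off deg 0.01 tilt [-0.003 -0.001 -1.   ] F [ 0.7 -0.7  2.7] M [-0.09 -0.36  0.03] w 11.1
```

Emit:
carry_out([
  [1, 0.37, -0.49, 0, 0],
  [1, 0.38, -0.48, 0, 0],
  [1, 0.39, -0.47, 0, 0],
  [1, 0.41, -0.46, 0, 0],
  [1, 0.42, -0.45, 0, 0],
  [1, 0.43, -0.44, 0, 0],
  [1, 0.43, -0.43, 0, 0],
  [1, 0.45, -0.42, 0, 0],
  [1, 0.46, -0.41, 0, 0],
  [1, 0.47, -0.39, 0, 0],
  [1, 0.48, -0.38, 0, 0],
  [1, 0.48, -0.37, 0, 0],
  [1, 0, 0, 0, 0],
])

```text
time: 16.05
tool_pos: [0.4953, 0.0901, 0.2455]
ee_rot: [-1.461, 1.568, -2.933]
wrist_force: [-0.2, -1.5, 0.2]
width: 0.011
```

```bash
python3 -c "
from h import *
from bench import robot
st(robot.get_obs())"
```

```text
t 16.05 chest mm [-9.300e+01 -2.000e-01  2.455e+02] tooly yaw off deg 0.01 tilt [-0.003 -0.001 -1.   ] F [-0.4 -1.5  0.2] M [-0.29 -0.25 -0.01] w 11.0
```

Emit:
carry_out([
  [1, 0.5, -0.36, 0, 0],
  [1, 0.5, -0.35, 0, 0],
  [1, 0.51, -0.33, 0, 0],
  [1, 0.52, -0.32, 0, 0],
  [1, 0.53, -0.31, 0, 0],
  [1, 0.54, -0.29, 0, 0],
  [1, 0.54, -0.28, 0, 0],
  [1, 0.55, -0.27, 0, 0],
  [1, 0.56, -0.25, 0, 0],
  [1, 0.56, -0.24, 0, 0],
  [1, 0.57, -0.22, 0, 0],
  [1, 0.57, -0.21, 0, 0],
  [1, 0, 0, 0, 0],
])

```text
time: 17.35
tool_pos: [0.4613, 0.0867, 0.1809]
ee_rot: [-1.396, 1.568, -2.868]
wrist_force: [-0.9, -4.2, -2.8]
width: 0.0109
```

```bash
python3 -c "
from h import *
from bench import robot
st(robot.get_obs())"
```

```text
t 17.35 chest mm [-127.2   -0.3  180.9] tooly yaw off deg 0.01 tilt [-0.003 -0.001 -1.   ] F [-1.3 -4.1 -2.8] M [-0.73 -0.33  0.06] w 10.9
```

Emit:
carry_out([
  [1, 0.3, -0.1, 0.1, 0],
  [1, 0.29, -0.1, 0.05, 0],
  [1, 0.29, -0.09, 0, 0],
  [1, 0.29, -0.09, 0, 0],
  [1, 0.3, -0.08, 0, 0],
  [1, 0.29, -0.08, 0, 0],
  [1, 0.3, -0.08, 0, 0],
  [1, 0.29, -0.08, 0, 0],
  [1, 0.3, -0.07, 0, 0],
  [1, 0.3, -0.06, 0, 0],
  [1, 0.3, -0.06, 0, 0],
  [1, 0.3, -0.06, 0, 0],
  [1, 0, 0, 0, 0],
])

```text
time: 18.65
tool_pos: [0.4516, 0.0855, 0.1457]
ee_rot: [-2.151, 1.567, 2.661]
wrist_force: [-3.6, 3.0, 0.3]
width: 0.0108
```

```bash
python3 -c "
from h import *
from bench import robot
st(robot.get_obs())"
```

```text
t 18.65 chest mm [-137.    -0.5  145.7] tooly yaw off deg 0.05 tilt [-0.003  0.002 -1.   ] F [-3.3  3.4  0.3] M [0.61 0.32 0.  ] w 10.8
```

Emit:
carry_out([
  [1, 0.1, -0.1, -0.04, 0],
  [1, 0.15, -0.02, -0.04, 0],
  [1, 0.15, -0.02, 0, 0],
  [1, 0, 0, 0, 0],
])

```text
time: 19.05
tool_pos: [0.4511, 0.0854, 0.1426]
ee_rot: [-1.978, 1.57, 2.834]
wrist_force: [-4.6, 3.0, 1.1]
width: 0.0109
```

Emit:
carry_out([
  [1, 0.1, -0.01, 0, 0],
  [1, 0.1, -0.01, 0, 0],
  [1, 0.1, -0.01, 0, 0],
  [1, 0, 0, 0, 0],
])

```text
time: 19.45
tool_pos: [0.4505, 0.0854, 0.1397]
ee_rot: [-1.907, 1.569, 2.904]
wrist_force: [-5.1, 3.8, 2.7]
width: 0.0106
```

Emit:
carry_out([
  [1, 0.1, -0.01, 0, 0],
  [1, 0.1, -0.01, 0, 0],
  [1, 0.1, -0.01, 0, 0],
  [1, 0, 0, 0, 0],
])

```text
time: 19.85
tool_pos: [0.45, 0.0853, 0.1365]
ee_rot: [-1.796, 1.568, 3.015]
wrist_force: [-5.3, 2.7, 2.0]
width: 0.0109
```

Emit:
carry_out([
  [1, 0.1, -0.05, -0.03, 0],
  [1, 0.1, -0.05, -0.03, 0],
  [1, 0.1, 0, 0, 0],
  [1, 0, 0, 0, 0],
])

```text
time: 20.25
tool_pos: [0.4496, 0.0853, 0.1338]
ee_rot: [-0.842, 1.57, -2.314]
wrist_force: [-4.3, 0.3, 2.3]
width: 0.0109
```

Emit:
carry_out([
  [1, 0.1, 0, 0, 0],
  [1, 0.1, 0, 0, 0],
  [1, 0, 0, 0, 0],
])

```text
time: 20.55
tool_pos: [0.4492, 0.0852, 0.1316]
ee_rot: [-1.202, 1.569, -2.674]
wrist_force: [-4.0, -0.3, 3.3]
width: 0.0111
```

Emit:
carry_out([
  [1, 0.1, 0, 0, 0],
  [1, 0.1, 0, 0, 0],
  [1, 0, 0, 0, 0],
])

```text
time: 20.85
tool_pos: [0.4489, 0.0852, 0.1295]
ee_rot: [-1.287, 1.568, -2.759]
wrist_force: [-6.0, 0.6, 2.4]
width: 0.0108
```

Emit:
carry_out([
  [1, 0.1, 0, 0, 0],
  [1, 0.1, 0, 0, 0],
  [1, 0, 0, 0, 0],
])

```text
time: 21.15
tool_pos: [0.4486, 0.0852, 0.1274]
ee_rot: [-1.359, 1.567, -2.831]
wrist_force: [-7.0, 0.9, 2.3]
width: 0.011
```

Emit:
carry_out([
  [1, 0.05, -0.1, 0, 0],
  [1, 0.05, -0.1, 0, 0],
  [1, 0.05, 0, 0, 0],
  [1, 0, 0, 0, 0],
])

```text
time: 21.55
tool_pos: [0.4486, 0.0852, 0.1268]
ee_rot: [1.234, 1.569, -0.238]
wrist_force: [-0.5, 0.6, 0.9]
width: 0.0112
```

Emit:
carry_out([
  [1, 0.1, 0, 0, 0],
  [1, 0.05, 0, 0, 0],
  [1, 0, 0, 0, 0],
])

```text
time: 21.85
tool_pos: [0.4484, 0.0852, 0.1255]
ee_rot: [1.17, 1.569, -0.302]
wrist_force: [0.1, -0.8, 2.2]
width: 0.0113
```

Emit:
carry_out([
  [1, 0.1, 0, 0, 0],
  [1, 0.05, 0, 0, 0],
  [1, 0, 0, 0, 0],
])

```text
time: 22.15
tool_pos: [0.4484, 0.0852, 0.1249]
ee_rot: [1.204, 1.569, -0.268]
wrist_force: [-3.0, 0.0, 7.2]
width: 0.0109
```

Emit:
carry_out([
  [1, 0.1, 0, 0, 0],
  [1, 0.05, 0, 0, 0],
  [1, 0, 0, 0, 0],
])

```text
time: 22.45
tool_pos: [0.4483, 0.0852, 0.124]
ee_rot: [1.208, 1.569, -0.264]
wrist_force: [-3.3, -0.9, 9.6]
width: 0.0112
```

The catch starts to resist here. I'll go on in small steps.

Emit:
carry_out([
  [1, 0.05, -0.03, 0, 0],
  [1, 0.05, 0, 0, 0],
  [1, 0, 0, 0, 0],
])

```text
time: 22.75
tool_pos: [0.4483, 0.0852, 0.1238]
ee_rot: [1.302, 1.568, -0.17]
wrist_force: [-5.0, -1.2, 12.6]
width: 0.0114
```

Emit:
carry_out([
  [1, 0.05, 0, 0, 0],
  [1, 0.05, 0, 0, 0],
  [1, 0, 0, 0, 0],
])

```text
time: 23.05
tool_pos: [0.4483, 0.0852, 0.1236]
ee_rot: [1.325, 1.567, -0.147]
wrist_force: [-7.0, -1.5, 15.8]
width: 0.0108
```

Emit:
carry_out([
  [1, 0.05, 0, 0, 0],
  [1, 0.05, 0, 0, 0],
  [1, 0, 0, 0, 0],
])

```text
time: 23.35
tool_pos: [0.4481, 0.0852, 0.122]
ee_rot: [1.268, 1.568, -0.203]
wrist_force: [-4.9, -1.3, 13.7]
width: 0.0114
```

Emit:
carry_out([
  [1, 0.05, 0, 0, 0],
  [1, 0.05, 0, 0, 0],
  [1, 0, 0, 0, 0],
])

```text
time: 23.65
tool_pos: [0.448, 0.0852, 0.1207]
ee_rot: [1.226, 1.568, -0.246]
wrist_force: [-4.7, -0.8, 13.1]
width: 0.0107
```

Emit:
carry_out([
  [1, 0.05, -0.05, 0, 0],
  [1, 0.05, 0, 0, 0],
  [1, 0, 0, 0, 0],
])

```text
time: 23.95
tool_pos: [0.4477, 0.0851, 0.1184]
ee_rot: [1.28, 1.568, -0.192]
wrist_force: [-0.7, -1.8, 4.6]
width: 0.011
```

Emit:
carry_out([
  [1, 0.05, 0, 0, 0],
  [1, 0.05, 0, 0, 0],
  [1, 0, 0, 0, 0],
])

```text
time: 24.25
tool_pos: [0.4475, 0.0851, 0.116]
ee_rot: [1.014, 1.57, -0.458]
wrist_force: [0.9, -1.3, 3.4]
width: 0.0109
```

Emit:
carry_out([
  [1, 0.05, 0, 0, 0],
  [1, 0.05, 0, 0, 0],
  [1, 0, 0, 0, 0],
])

```text
time: 24.55
tool_pos: [0.4474, 0.0851, 0.1148]
ee_rot: [0.801, 1.57, -0.671]
wrist_force: [1.7, -1.4, 1.1]
width: 0.0115
```

Emit:
carry_out([
  [1, 0.05, 0, 0, 0],
  [1, 0.05, 0, 0, 0],
  [1, 0, 0, 0, 0],
])

```text
time: 24.85
tool_pos: [0.4473, 0.0851, 0.1139]
ee_rot: [0.641, 1.57, -0.831]
wrist_force: [2.1, -1.9, 1.2]
width: 0.011
```

Emit:
carry_out([
  [1, 0.1, 0.03, 0, 0],
  [1, 0.1, 0, 0, 0],
  [1, 0.1, 0, 0, 0],
  [1, 0, 0, 0, 0],
])

```text
time: 25.25
tool_pos: [0.447, 0.0851, 0.1103]
ee_rot: [-1.167, 1.57, -2.639]
wrist_force: [2.1, -2.9, -2.0]
width: 0.0108
```

Emit:
carry_out([
  [1, 0.1, 0, 0, 0],
  [1, 0.1, 0, 0, 0],
  [1, 0, 0, 0, 0],
])

```text
time: 25.55
tool_pos: [0.4469, 0.0852, 0.1084]
ee_rot: [-1.364, 1.57, -2.836]
wrist_force: [2.1, -2.0, -3.1]
width: 0.0111
```

Emit:
carry_out([
  [1, 0.1, 0, 0, 0],
  [1, 0.05, 0, 0, 0],
  [1, 0, 0, 0, 0],
])

```text
time: 25.85
tool_pos: [0.4468, 0.0852, 0.107]
ee_rot: [-1.384, 1.569, -2.856]
wrist_force: [1.1, -3.8, -3.7]
width: 0.0114
```

Emit:
carry_out([
  [1, 0.05, 0, 0, 0],
  [1, 0.05, 0, 0, 0],
  [1, 0, 0, 0, 0],
])

```text
time: 26.15
tool_pos: [0.4468, 0.0852, 0.1062]
ee_rot: [-1.392, 1.569, -2.864]
wrist_force: [-1.4, -3.5, -3.3]
width: 0.011
```

Force is now slightly negative, so the catch is drawing the lid on. I'll feel for the buffers.

Emit:
carry_out([
  [1, 0.05, 0, 0, 0],
  [1, 0.05, 0, 0, 0],
  [1, 0, 0, 0, 0],
])

```text
time: 26.45
tool_pos: [0.4468, 0.0852, 0.1055]
ee_rot: [-1.356, 1.569, -2.828]
wrist_force: [-1.1, -4.9, -0.8]
width: 0.011
```

Emit:
carry_out([
  [1, 0.05, 0, 0, 0],
  [1, 0.05, 0, 0, 0],
  [1, 0, 0, 0, 0],
])

```text
time: 26.75
tool_pos: [0.4467, 0.0852, 0.1045]
ee_rot: [-1.373, 1.569, -2.845]
wrist_force: [-2.0, -5.4, -0.6]
width: 0.0108
```

Emit:
carry_out([
  [1, 0.05, 0, 0, 0],
  [1, 0, 0, 0, 0],
])

```text
time: 26.95
tool_pos: [0.4467, 0.0853, 0.1043]
ee_rot: [-1.445, 1.569, -2.917]
wrist_force: [-2.9, -4.5, -0.5]
width: 0.011
```

Emit:
carry_out([
  [1, 0.05, 0, 0, 0],
  [1, 0, 0, 0, 0],
])

```text
time: 27.15
tool_pos: [0.4467, 0.0853, 0.1039]
ee_rot: [-1.431, 1.569, -2.903]
wrist_force: [-2.7, -4.0, 1.2]
width: 0.0109
```

Emit:
carry_out([
  [1, 0.05, 0, 0.05, 0],
  [1, 0, 0, 0, 0],
])

```text
time: 27.35
tool_pos: [0.4467, 0.0853, 0.1039]
ee_rot: [-2.291, 1.569, 2.521]
wrist_force: [-4.2, -3.1, 3.4]
width: 0.011
```

Emit:
carry_out([
  [1, 0.05, 0, 0, 0],
  [1, 0, 0, 0, 0],
])

```text
time: 27.55
tool_pos: [0.4467, 0.0853, 0.1038]
ee_rot: [-2.246, 1.57, 2.565]
wrist_force: [-5.5, -3.0, 4.7]
width: 0.011
```

Emit:
carry_out([
  [1, 0.05, 0, 0, 0],
  [1, 0, 0, 0, 0],
])

```text
time: 27.75
tool_pos: [0.4468, 0.0853, 0.1038]
ee_rot: [-2.353, 1.57, 2.458]
wrist_force: [-5.5, -3.7, 6.9]
width: 0.0113
```

Emit:
carry_out([
  [1, 0.05, 0, 0, 0],
  [1, 0, 0, 0, 0],
])

```text
time: 27.95
tool_pos: [0.4468, 0.0853, 0.1037]
ee_rot: [-2.426, 1.57, 2.385]
wrist_force: [-7.0, -3.6, 8.1]
width: 0.0115
```

The tool no longer sinks and force rises to 8 N, so the lid is home on its buffers. I'll relax, open slightly within the gap, and lift off.

Emit:
carry_out([
  [1, -0.1, 0, 0, 0],
  [1, -0.05, -0.05, 0, 0],
  [0.85, 0, 0, 0, 0],
  [0.78, 0, 0, 0, 0],
  [0.75, 0, 0, 0, 0],
  [0.75, 0, 0, 0, 0],
  [0.75, 0, 0, 0, 0],
])

```text
time: 28.65
tool_pos: [0.447, 0.085, 0.1031]
ee_rot: [2.466, 1.57, 0.994]
wrist_force: [-0.2, -0.0, -0.6]
width: 0.0231
```

```bash
python3 -c "
from h import *
from bench import robot
st(robot.get_obs())"
```

```text
t 28.65 chest mm [-141.6   -0.5  103.1] tooly yaw off deg 0.02 tilt [ 0.  0. -1.] F [-0.2  0.  -0.6] M [-0.02 -0.03  0.  ] w 23.1
```

Emit:
carry_out([
  [0.75, -0.5, 0, 0, 0],
  [0.75, -0.5, 0, 0, 0],
  [0.75, -1, 0, 0, 0],
  [0.75, -1, 0, 0, 0],
  [0.75, -2, 0, 0, 0],
  [0.75, -2.5, 0, 0, 0],
  [0.75, -2.5, 0, 0, 0],
  [0.75, -2, -1, 0, 0],
  [0.75, -2, -2, 0, 0],
  [0.75, -2, -2, 0, 0],
  [0.75, -1, -2, 0, 0],
  [0.75, 0, -2, 0, 0],
  [0.75, 0, -1, 0, 0],
  [0.75, 0, 0, 0, 0],
  [0.75, 0, 0, 0, 0],
])

```text
time: 30.15
tool_pos: [0.3477, 0.075, 0.2731]
ee_rot: [1.434, 1.57, -0.038]
wrist_force: [-0.2, -0.5, 0.9]
width: 0.0233
```

```bash
python3 -c "
from h import *
from bench import robot
st(robot.get_obs())
S=robot.snapshot('scene');T=robot.snapshot('top')
for a in (0,-.027,.05):
  print(a,proj(world(np.array([bar(a)+[0,.055,0],bar(a)-[0,.055,0]]),p),S['camera_matrix'],S['pose']).round(1))
S=S['image'][:,:,::-1];T=T['image'][:,:,::-1]
a=cv2.resize(S[180:400,180:400],(400,400),interpolation=2);b=cv2.resize(T[120:290,210:380],(400,400),interpolation=2)
cv2.imwrite('pics/a4.png',np.hstack([a,b]))"
```

```text
t 30.15 chest mm [-241.4   -0.7  273.1] tooly yaw off deg 0.01 tilt [ 0.001 -0.    -1.   ] F [-0.3 -0.4  0.9] M [ 0.02 -0.08 -0.01] w 23.3
0 [[360.5 315.3]
 [362.3 282.7]]
-0.027 [[360.4 317.4]
 [362.2 284.7]]
0.05 [[360.5 311.4]
 [362.4 278.9]]
```

View pics/a4.png

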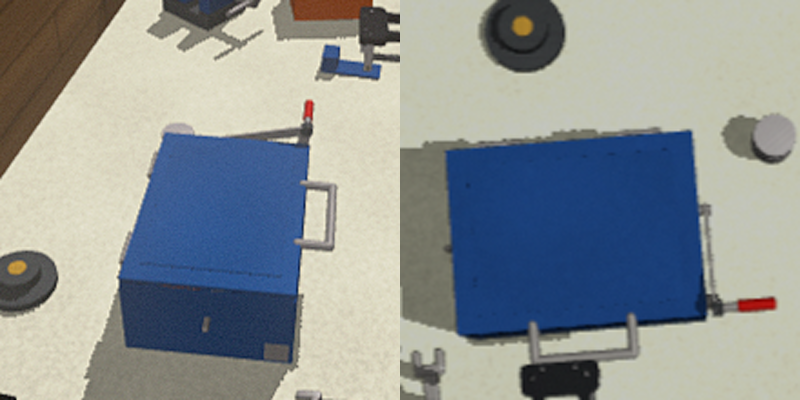

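The chest is shut. The bar ends at about (362.6,315) and (363,282) match a lid level to within about 0.02 rad, and the stay is folded. The piston looks untouched, and nothing touches the robot.

```bash
python3 -c "
from bench import robot
print(robot.close_job())"
```

```text
the job is handed in; nothing more can be done
None
```

The chest is closed and the job is handed in, at about 30 s of the 72 s allowed.

- **Stay:** I gripped the red knob and lifted it about 20 mm along its arc, well past the 11 mm to dead centre. The force stayed near 10 N. A picture then showed the stay past centre with the lid still up.
- **Lid:** I lowered it by its bar along the hinge arc, with readings of about 8 N or less.
- **Catch:** The highest downward reading was about 16 N, a little over the 14 N you gave for the catch but under the 25 N limit. The force then dropped and turned slightly negative as the catch drew the lid on. At the end the bar stopped moving while the force rose to 8 N, so the lid is home on its buffers. I then released the bar and backed off.

**Last checks:**
- The final picture shows the lid level, the stay folded, the robot clear and the piston where it was.
- The bar's image position reads as level to about 0.02 rad. The tool height where it stopped suggests about 0.03 rad further down. The two differ by roughly 1–2 pixels, and both are well past the point where the catch resists.
- I did not pull on the lid afterwards to test the catch. The things inside the chest can't be seen with the lid shut, but nothing reached into it.

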